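# Tap the loose wedge of the stacking tier home

## Task

Of the three wooden wedges that clamp the green tray's front edge, one still stands up out of its block. Pick up the wooden pestle and, with its foot and not with the gripper, tap that wedge down until it goes no further; lift the pestle well clear, give the wedge one more tap to be sure that it is home, then stand the pestle upright on the counter again and let go. Leave the glass jar standing where it is.

Things in the scene. Friction and masses are not known exactly. Their poses are not given: they have to be found in the camera images.
- wedge (a joint): How far the loose wedge has been driven down its slot, in m: 0 to 0.006 at the start, 0.032 when it sits on the slot's bottom and stops. It moves straight down only, against friction of 6 to 8 N, and stays where it is left; a tap or push of 10 to 20 N drives it.
- wedge_top (a point): Centre of the loose light-wood wedge's flat top, 22 x 30 mm; z up. It stands in one (varies) of three equal wooden blocks, 60 x 60 mm, 50 high, fixed in a row 105 mm apart along the robot-facing edge of a fixed green tray (220 x 320 mm, 49 high, corner stubs 65). Top 82-88 mm above the counter at the start; home: 56 mm, 6 proud of its block, level with the other two, home already.
- pestle_center (a point): Centre, half-way up, of the light-wood pestle standing on the counter left of the tray as the robot sees it; z is its axis, up. 100 mm tall, 0.1 kg; flat foot of diameter 46, 20 high, tapering to a straight round handle of diameter 28 from 29 to 94 mm above its underside. A fatter wooden pot with knobbed lid (diameter 62, 84 tall) stands 80 mm or more away: not the tool.
- jar_center (a point): Centre, half-way up, of the empty squat glass jar, diameter 84 mm, 75 mm tall, standing open in the green tray behind the blocks, its rim 84 mm above the counter. z is its axis, up.
Not all that is in view belongs to the job. What is shaped like the part that bears wedge but pink is not meant.

How it is judged (in metres and radians):
On the way, in this order (a step that is already met when the one before it is completed fails the run):
1. the loose wedge is driven home (value of joint wedge above 0.029 m).
2. the pestle is lifted clear of the wedge, its foot at least 8 mm above it (distance between pestle_center and wedge_top above 0.058 m and contact force between pestle and wedge below 0.1 N).
3. the pestle taps the wedge once more (contact force between pestle and wedge above 2 N).
At the end, for the whole second after the job is handed in: The wedge is home (driven at least 29 of 32 mm), after it was home the pestle was lifted clear by 8 mm or more and tapped it again with over 2 N, and the pestle stands upright (within 8 degrees) on the counter, released and at rest, anywhere on the bare counter (value of joint wedge above 0.029 m and angle between pestle_center's own z axis and vertical below 0.15 rad and height (world z) of pestle_center between 0.045 and 0.054 m and linear speed of pestle below 0.02 m/s); the robot touches nothing.
It fails at once if the gripper pushes the wedge itself (contact force between any of the fingers, the arm and wedge above 1 N).
It fails at once if the glass jar is shifted more than 30 mm or tipped (distance of jar_center from where it was at the start of the episode above 0.03 m or angle between jar_center's own z axis and vertical above 0.3 rad).
It also fails if it takes over 48 s, if anything falls off the work surface, if the arm or the gripper's body presses on something with over 40 N, if the wrist force passes 120 N, or if a joint passes its speed limit or range.

## Robot

A 6-joint arm with a two-finger parallel gripper is mounted at the origin on the work surface. World frame = base frame: x ahead of the robot, y to its left, z up, the work surface at z = 0. Lengths are in mm, angles in rad, forces in N, time in s.
With the tool pointing down it reaches from about 350 to 975 mm from the base axis. Payload 7.1 kg.
Tool frame: the origin (TCP) lies on the centre line of the jaws, within the pads' length; the fingertips stand 8 mm ahead of it and the grasp point (between the pads) lies 11 mm behind it; z points along the fingers, x is the direction in which the jaws open and shut, and the axes are right-handed (so a half turn about z gives the same grasp; the last joint's range is limited). The gripper opens to 88 mm and grips with 3 to 60 N. Pads are 20 mm wide; open, the fingers measure 115 mm over their backs; the gripper's body (75 mm by 178 mm) begins 61 mm behind the grasp point.
Start: joints at [-1.364, 0.423, 1.63, -0, 1.089, -0.019], TCP at [139.948, -609.114, 230.675] pointing down, gripper open.
Joint ranges: [-3, 3], [-0.9, 2.11], [0.09, 2.58], [-1.31, 4.45], [0.11, 2.69], [-2.54, 2.54]. Speed limits (rad/s): [2.39, 2.39, 3.01, 3.14, 3.14, 3.14].

## Interface

Orientations are given as a rotation vector (axis times angle).
In Python, from workcell import ctrl gives the robot as it stands.
- The arm moves only by the shell command python3 -m handwheel 'ROWS'. ROWS is JSON, a list of rows, each a list of 3 entries, a list of its own where there are three numbers: the turn, a rotation vector about the tool's x, y, z in rad, then the shift along the tool's x, y, z in mm, then the opening, from 0 (shut) to 1 (fully open). In form: [[[ax, ay, az], [tx, ty, tz], jaw], ...]. A call has exactly 10 rows; each row shifts and turns the pose as measured when the row begins, along the tool's axes as they then stand; what a row does not reach is not made up. A row lasts 1/12 s, in which the tool goes at most 41.7 mm and 7.16 degrees, less where a joint would pass 70% of its speed; a pose out of reach is approached as far as the arm can. A call with a gripper value outside its range is refused whole. The fingers move at their own pace and stop on an object; the grip force is fixed at half the most. Time passes only in rows, so rows that do not move let the fingers close, or fill a call up. It gives the time, the measured TCP pose, the force and the opening at its end, in the units of the state.
- ctrl.get_obs(): the state, without advancing time (a new reading comes with each control period).
- ctrl.get_image(name): name is "scene" or "top" or "wrist"; returns a dict with "pixels" (384x512x3 uint8, red, green, blue), "camera_matrix" (3x3 intrinsics, pixels), "rvec" (rotation vector, rad) and "tvec" (3), from world to camera coordinates, as OpenCV has them. Camera axes: x right, y down, z forward; pixel columns grow to the right and rows downward; lengths in mm; the calibration is good to about 2 mm. A picture is of the moment at which its call begins. There is no depth.
- ctrl.close_job(): hands the job in, once; it reports no verdict.
Trained networks look in a picture, given as the dict that the camera call returned (one of the last four; its "shot" number tells which), for a name from the list of things; names that differ only in an ending like _2 or _b are one class to them, and where a whole thing is asked for, a point or a joint stands for the part that bears it (a point fixed in the world has none). Each returns a list of dicts, best first, with "score" (0 to 1); they miss things now and then, are a little off and sometimes report something else, mostly with a low value. They report only what shows in the picture. A call takes as long as a camera call. They do not tell look-alikes from the thing itself.
- ctrl.look_for(picture, query): "position" ([x, y, z] in mm, in the coordinates of the camera as it stood for that picture, good to about 4 mm: the middle of the surface that is visible of it).
- ctrl.spot_point(picture, query): "position" ([x, y, z] in mm, in the coordinates of the camera as it stood for that picture, good to about 4 mm: a listed point, or the origin of a listed thing).
The state is a dict: "t": time; "qpos": joint angles; "qvel": joint speeds; "joint_torque": joint torques, N m; "ee_pos": TCP position; "orientation": TCP orientation; "ft_force": force on the tool from outside, world axes, zero at the start; "moment": the same for the moment, N m; "width": finger opening in mm.
Only numpy, scipy, OpenCV 4.12 (cv2) and the standard library are available. Lean on these libraries where they do the work, as an engineer would, in place of code of your own. Each camera call takes 0.05 s, during which the arm holds its last target.

## Working session

There is one attempt and no reset: what is moved stays moved. The work goes in short steps, Python scripts to look and compute and a shell command to move; the robot and the scene stay as the last step left them, time stands still between calls to the robot, and variables do not carry over. Pictures are saved under pics/ and viewed, and the job is handed in when it is done.

```bash
mkdir -p pics
cat > h.py <<'E'
import numpy as np, cv2
from workcell import ctrl
def w(pic,p):
    R=cv2.Rodrigues(np.array(pic["rvec"],float))[0]
    return R.T@(np.array(p,float)-np.array(pic["tvec"],float).ravel())
def save(pic,n): cv2.imwrite("pics/"+n,cv2.cvtColor(pic["pixels"],cv2.COLOR_RGB2BGR))
def px(pic,P):
    return cv2.projectPoints(np.array(P,float).reshape(-1,3),np.array(pic["rvec"],float),np.array(pic["tvec"],float),np.array(pic["camera_matrix"],float),None)[0].reshape(-1,2)
E
python3 - <<'E'
from h import *
for n in ["scene","top"]:
    p=ctrl.get_image(n); save(p,n+"0.png")
    for q in ["wedge_top","pestle_center","jar_center"]:
        for r in ctrl.spot_point(p,q)[:4]:
            print(n,q,round(r["score"],2),w(p,r["position"]).round(1),px(p,w(p,r["position"])).round())
    for r in ctrl.look_for(p,"wedge")[:4]: print(n,"look wedge",round(r["score"],2),w(p,r["position"]).round(1))
o=ctrl.get_obs(); print(o)
E
```

```text
scene wedge_top 0.62 [ 498.4 -141.8   83.5] [[187. 225.]]
scene wedge_top 0.53 [ 472.7 -254.2   84.5] [[149. 258.]]
scene pestle_center 0.7 [439.4 254.9  42. ] [[250. 123.]]
scene jar_center 0.72 [ 672.4 -123.6   43.7] [[252. 259.]]
scene jar_center 0.31 [ 502.4 -142.3   86.9] [[188. 225.]]
scene look wedge 0.77 [ 472.8 -256.8   83.3]
scene look wedge 0.53 [ 506.1 -145.3   89. ]
top wedge_top 0.8 [ 469.6 -256.8   86.7] [[408. 261.]]
top wedge_top 0.74 [ 495.4 -140.5   80.7] [[350. 246.]]
top pestle_center 0.61 [438.4 260.   50.2] [[155. 269.]]
top jar_center 0.8 [ 668.8 -126.3   47.6] [[340. 164.]]
top look wedge 0.64 [ 465.7 -250.4   86.9]
top look wedge 0.61 [ 501.3 -139.9   87.5]
{'t': 0.5, 'qpos': array([-1.36404664e+00,  4.23117222e-01,  1.62992681e+00, -1.33604485e-06,
        1.08858062e+00, -1.90466670e-02]), 'qvel': array([ 0.00132141, -0.00044466, -0.00226445,  0.00026797, -0.00089072,
       -0.00010525]), 'joint_torque': array([-1.12107584e-03, -5.44143391e+01, -2.73814005e+01,  6.43695937e-02,
        1.77256821e-02, -4.17723720e-05]), 'ee_pos': array([ 139.91722021, -609.1088503 ,  230.65374665]), 'orientation': array([-2.45754887e+00,  1.95702209e+00,  3.99009406e-05]), 'ft_force': array([ 0.91645712, -0.76309811,  0.585217  ]), 'moment': array([ 0.00444691, -0.02013951, -0.01202509]), 'width': 87.8692691466813}
```

View pics/scene0.png

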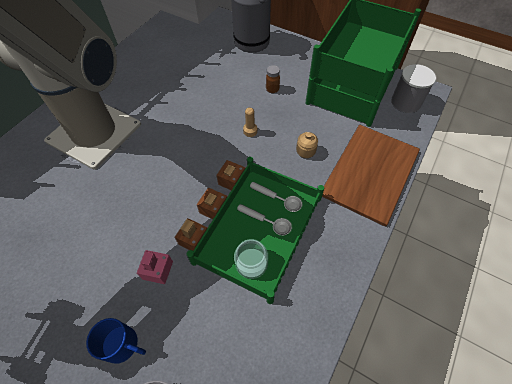

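View pics/top0.png

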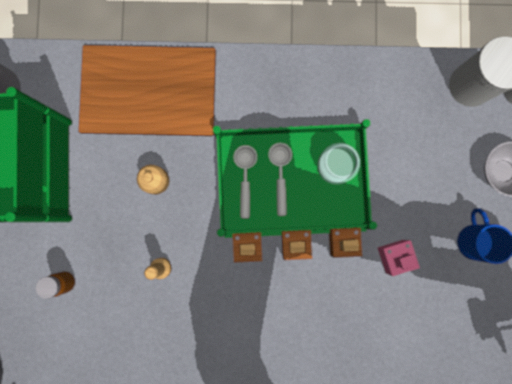

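The raised wedge is in the right-hand wooden block, at top-view pixel (349,246), about (497,-141). The hit near (470,-255) is the pink decoy. The pestle is at top-view pixel (157,269), and the pot is at (152,180).

```bash
cat >> h.py <<'E'
from scipy.spatial.transform import Rotation as Ro
def st(): 
    o=ctrl.get_obs(); R=Ro.from_rotvec(o["orientation"]).as_matrix(); return o,R
def go(P,yaw=None):
    "tool-frame shift to P; yaw = wanted world angle of tool x"
    o,R=st(); d=R.T@(np.array(P,float)-o["ee_pos"])
    print("t",round(o["t"],2),"pos",o["ee_pos"].round(1),"toolx ang",round(float(np.arctan2(R[1,0],R[0,0])),3),"z",R[:,2].round(3),"q",o["qpos"].round(2),"F",o["ft_force"].round(1),"w",round(o["width"],1)); print("shift",d.round(1))
E
python3 -c "
from h import *
go([450,-200,260]);go([439,257,200])
o,R=st();print(R.round(3))"
```

```text
t 0.5 pos [ 139.9 -609.1  230.7] toolx ang -1.345 z [-0.  0. -1.] q [-1.36  0.42  1.63 -0.    1.09 -0.02] F [ 0.9 -0.8  0.6] w 87.9
shift [-329.3 -393.8  -29.3]
t 0.5 pos [ 139.9 -609.1  230.7] toolx ang -1.345 z [-0.  0. -1.] q [-1.36  0.42  1.63 -0.    1.09 -0.02] F [ 0.9 -0.8  0.6] w 87.9
shift [-777.2 -485.4   30.7]
[[ 0.224 -0.975 -0.   ]
 [-0.975 -0.224  0.   ]
 [-0.     0.    -1.   ]]
```

```bash
python3 -m handwheel '[[[0,0,0],[-26,-31,-3],1],[[0,0,0],[-26,-31,-3],1],[[0,0,0],[-26,-31,-3],1],[[0,0,0],[-26,-31,-3],1],[[0,0,0],[-26,-31,-3],1],[[0,0,0],[-26,-31,-3],1],[[0,0,0],[-26,-31,-3],1],[[0,0,0],[-26,-31,-3],1],[[0,0,0],[-26,-31,-3],1],[[0,0,0],[-26,-31,-3],1]]'
python3 -c "
from h import *
go([420,250,260])"
```

```text
t: 1.33
ee_pos: [387.3, -283.0, 260.8]
orientation: [2.442, -1.971, 0.008]
ft_force: [0.6, 0.2, -0.4]
width: 88.0
t 1.33 pos [ 387.3 -283.   260.8] toolx ang -1.358 z [ 0.002 -0.006 -1.   ] q [-0.65  0.17  1.92 -0.    1.05  0.71] F [ 0.6  0.2 -0.4] w 88.0
shift [-514.  -144.6   -2. ]
```

```bash
python3 -m handwheel '[[[0,0,-0.12],[-37,-10,0],1],[[0,0,-0.12],[-35,-14,0],1],[[0,0,-0.12],[-33,-18,0],1],[[0,0,-0.12],[-31,-22,0],1],[[0,0,-0.12],[-28,-26,0],1],[[0,0,-0.12],[-25,-29,0],1],[[0,0,-0.12],[-21,-32,0],1],[[0,0,-0.12],[-17,-34,0],1],[[0,0,-0.12],[-13,-36,0],1],[[0,0,-0.12],[-9,-37,0],1]]'
python3 - <<'E'
from h import *
go([439,257,220])
p=ctrl.get_image("wrist"); save(p,"w1.png")
for q in ["wedge_top","pestle_center"]:
        for r in ctrl.spot_point(p,q)[:4]:
            print(q,round(r["score"],2),w(p,r["position"]).round(1),px(p,w(p,r["position"])).round())
E
```

```text
t: 2.17
ee_pos: [402.8, 114.4, 262.3]
orientation: [3.129, -0.176, 0.026]
ft_force: [0.9, -0.6, -1.1]
width: 87.7
t 2.17 pos [402.8 114.4 262.3] toolx ang -0.112 z [ 0.016 -0.008 -1.   ] q [ 0.26  0.06  2.04 -0.01  1.03  0.38] F [ 0.9 -0.6 -1.1] w 87.7
shift [  19.3 -146.1   41.6]
wedge_top 0.76 [ 499.9 -133.9   85.6] [[359. 360.]]
```

View pics/w1.png

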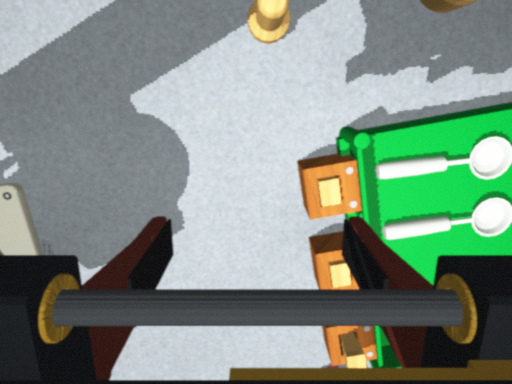

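Wrist view: the pestle's foot is at pixel (269,25). The two home wedges are at (330,190) and (342,275), and the tall one is at (352,350). I'll go over the pestle.

```bash
cat >> h.py <<'E'
def turn(yaw=0.0):
    o,R=st(); c,s=np.cos(yaw),np.sin(yaw)
    W=np.array([[c,s,0],[s,-c,0],[0,0,-1.]])
    print("turn",Ro.from_matrix(R.T@W).as_rotvec().round(4))
E
python3 -m handwheel '[[[0,0,-0.1],[5,-30,5],1],[[0.006,-0.017,0],[5,-30,5],1],[[0,0,0],[5,-25,5],1],[[0,0,0],[4,-15,5],1],[[0,0,0],[4,-5,0],1],[[0,0,0],[0,0,0],1],[[0,0,0],[0,0,0],1],[[0,0,0],[0,0,0],1],[[0,0,0],[0,0,0],1],[[0,0,0],[0,0,0],1]]'
python3 - <<'E'
from h import *
go([439,257,220]);turn()
p=ctrl.get_image("wrist"); save(p,"w2.png")
for q in ["wedge_top","pestle_center"]:
        for r in ctrl.spot_point(p,q)[:4]:
            print(q,round(r["score"],2),w(p,r["position"]).round(1),px(p,w(p,r["position"])).round())
print(px(p,[[439,257,0],[439,257,100]]).round())
E
```

```text
t: 3.15
ee_pos: [433.0, 211.5, 241.9]
orientation: [3.136, -0.044, -0.002]
ft_force: [-0.6, 1.2, 1.0]
width: 87.7
t 3.15 pos [433.  211.5 241.9] toolx ang -0.028 z [-0.002 -0.005 -1.   ] q [ 0.43  0.2   1.93 -0.01  1.02  0.46] F [-0.6  1.2  1. ] w 87.7
shift [  4.8 -45.8  21.6]
turn [ 0.0055  0.0014 -0.0284]
[[262. 115.]
 [263. 123.]]
```

View pics/w2.png

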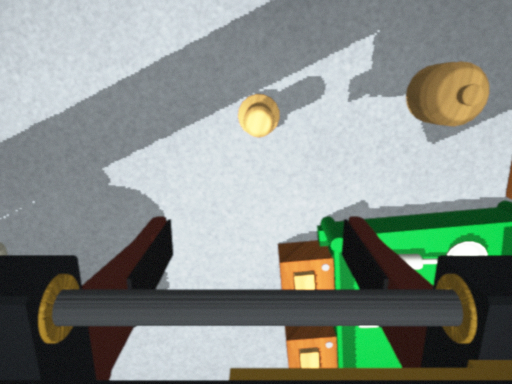

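The pestle's foot centre is at about (259,114) and its top at (258,121). I'll convert both to world positions.

```bash
cat >> h.py <<'E'
def ray(pic,uv,z):
    K=np.array(pic["camera_matrix"],float);R=cv2.Rodrigues(np.array(pic["rvec"],float))[0];t=np.array(pic["tvec"],float).ravel()
    d=R.T@np.linalg.solve(K,[uv[0],uv[1],1.]);c=-R.T@t
    return c+d*(z-c[2])/d[2]
E
python3 - <<'E'
from h import *
p=ctrl.get_image("wrist"); im=cv2.cvtColor(p["pixels"],cv2.COLOR_RGB2HSV)
m=((im[:,:,0]>8)&(im[:,:,0]<30)&(im[:,:,1]>110)).astype(np.uint8)
sub=m[80:150,220:295]; n,l,s,c=cv2.connectedComponentsWithStats(sub)
for i in range(1,n):
    if s[i,4]>50: print(s[i]+np.array([220,80,0,0,0]),c[i]+[220,80])
print(ray(p,(259,114),0),ray(p,(259,114),20),ray(p,(258,121),100))
s=ctrl.get_image("top")
for r in ctrl.spot_point(s,"pestle_center")[:2]+[dict(position=[0,0,1])]: print(w(s,r["position"]))
im=s["pixels"]; cv2.imwrite("pics/t1.png",cv2.resize(cv2.cvtColor(im,cv2.COLOR_RGB2BGR)[220:300,120:390],None,fx=2.9,fy=2.9))
E
```

```text
[239  95  40  42 799] [260.11389237 110.30037547]
[435.91633433 258.51734527   0.        ] [435.8773876  259.89884162  20.        ] [434.71233451 259.55878617 100.        ]
[435.69621413 258.7235651   52.00101216]
[539.4188709   46.1011238  942.25075123]
```

```bash
python3 -m handwheel '[[[0.005,0.001,-0.028],[3,-20,15],1],[[0,0,0],[0,-20,15],1],[[0,0,0],[0,-7,15],1],[[0,0,0],[0,0,15],1],[[0,0,0],[0,0,15],1],[[0,0,0],[0,0,15],1],[[0,0,0],[0,0,10],1],[[0,0,0],[0,0,0],1],[[0,0,0],[0,0,0],1],[[0,0,0],[0,0,0],1]]'
python3 - <<'E'
from h import *
go([436,259,62]);turn()
p=ctrl.get_image("wrist"); save(p,"w3.png")
print(px(p,[[436,259,0],[436,259,100]]).round())
E
```

```text
t: 4.28
ee_pos: [438.3, 263.3, 139.2]
orientation: [-3.14, -0.006, -0.006]
ft_force: [0.7, -0.8, 0.3]
width: 87.6
t 4.28 pos [438.3 263.3 139.2] toolx ang 0.004 z [ 0.004  0.002 -1.   ] q [ 0.52  0.39  1.95 -0.    0.8   0.51] F [ 0.7 -0.8  0.3] w 87.6
shift [-2.6  4.5 77.2]
turn [-0.002 -0.004  0.004]
[[254. 181.]
 [253. 223.]]
```

View pics/w3.png

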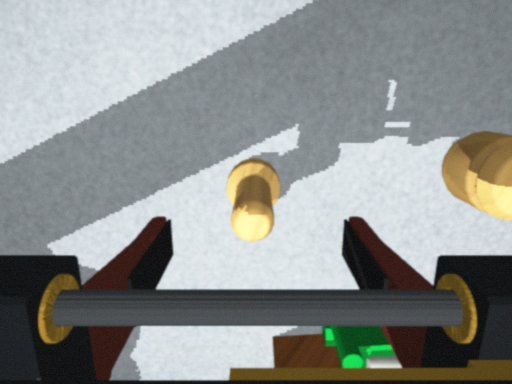

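The pestle in the picture (foot (253,184), top (252,221)) matches the projection at (436,259), so I'll descend.

```bash
python3 -m handwheel '[[[-0.002,-0.004,0.004],[-2.5,4,10],1],[[0,0,0],[0,0,12],1],[[0,0,0],[0,0,12],1],[[0,0,0],[0,0,12],1],[[0,0,0],[0,0,12],1],[[0,0,0],[0,0,10],1],[[0,0,0],[0,0,8],1],[[0,0,0],[0,0,0],1],[[0,0,0],[0,0,0],1],[[0,0,0],[0,0,0],1]]'
python3 - <<'E'
from h import *
go([436,259,62]);turn()
E
```

```text
t: 5.17
ee_pos: [439.0, 259.3, 62.7]
orientation: [-3.137, 0.004, -0.013]
ft_force: [0.0, 0.6, 0.4]
width: 87.5
t 5.17 pos [439.  259.3  62.7] toolx ang -0.003 z [ 0.009  0.005 -1.   ] q [ 0.51  0.52  1.98 -0.    0.63  0.51] F [0.  0.6 0.4] w 87.5
shift [-3.   0.3  0.7]
turn [-0.0047 -0.0085 -0.0026]
```

```bash
python3 -m handwheel '[[[-0.005,-0.008,-0.002],[-3,0,0],1],[[0,0,0],[0,0,0],1],[[0,0,0],[0,0,0],0],[[0,0,0],[0,0,0],0],[[0,0,0],[0,0,0],0],[[0,0,0],[0,0,0],0],[[0,0,0],[0,0,0],0],[[0,0,0],[0,0,0],0],[[0,0,0],[0,0,0],0],[[0,0,0],[0,0,0],0]]'
python3 - <<'E'
from h import *
go([436,259,62]);turn()
E
```

```text
t: 6.0
ee_pos: [437.2, 260.2, 65.2]
orientation: [-3.14, 0.0, -0.006]
ft_force: [-1.1, 0.4, 1.2]
width: 38.3
t 6.0 pos [437.2 260.2  65.2] toolx ang -0.0 z [ 0.004  0.002 -1.   ] q [ 0.51  0.52  1.98 -0.    0.64  0.51] F [-1.1  0.4  1.2] w 38.3
shift [-1.2  1.2  3.2]
turn [-0.0015 -0.0038 -0.0002]
```

```bash
python3 -m handwheel '[[[0,0,0],[0,0,1],0],[[0,0,0],[0,0,1],0],[[0,0,0],[0,0,0],0],[[0,0,0],[0,0,0],0],[[0,0,0],[0,0,0],0],[[0,0,0],[0,0,0],0],[[0,0,0],[0,0,0],0],[[0,0,0],[0,0,0],0],[[0,0,0],[0,0,0],0],[[0,0,0],[0,0,0],0]]'
python3 - <<'E'
from h import *
go([436,259,62]);turn()
E
```

```text
t: 6.83
ee_pos: [437.1, 260.2, 63.6]
orientation: [-3.14, 0.001, -0.005]
ft_force: [-0.4, 0.2, 2.0]
width: 27.4
t 6.83 pos [437.1 260.2  63.6] toolx ang -0.0 z [ 0.003  0.001 -1.   ] q [ 0.51  0.52  1.98 -0.    0.64  0.51] F [-0.4  0.2  2. ] w 27.4
shift [-1.1  1.2  1.6]
turn [-0.0015 -0.0034 -0.0003]
```

```bash
python3 -m handwheel '[[[0,0,0],[0,0,-12],0],[[0,0,0],[0,0,-20],0],[[0,0,0],[0,0,-25],0],[[0,0,0],[0,0,-25],0],[[0,0,0],[0,0,-25],0],[[0,0,0],[0,0,-15],0],[[0,0,0],[0,0,-5],0],[[0,0,0],[0,10,0],0],[[0,0,0],[0,20,0],0],[[0,0,0],[4,25,0],0]]'
python3 - <<'E'
from h import *
go([498,-60,190]);turn()
E
```

```text
t: 7.67
ee_pos: [438.0, 204.3, 191.4]
orientation: [3.14, 0.007, -0.004]
ft_force: [0.7, -0.3, -2.1]
width: 27.2
t 7.67 pos [438.  204.3 191.4] toolx ang 0.005 z [-0.003 -0.002 -1.   ] q [ 0.41  0.27  1.97 -0.    0.9   0.41] F [ 0.7 -0.3 -2.1] w 27.2
shift [ 58.8 264.6   1.6]
turn [0.0015 0.0029 0.0047]
```

```bash
python3 -m handwheel '[[[0,0,0],[6,28,0],0],[[0,0,0],[6,28,0],0],[[0,0,0],[6,28,0],0],[[0,0,0],[6,28,0],0],[[0,0,0],[6,28,0],0],[[0,0,0],[6,28,0],0],[[0,0,0],[6,28,0],0],[[0,0,0],[6,20,0],0],[[0,0,0],[6,10,0],0],[[0,0,0],[0,0,0],0]]'
python3 - <<'E'
from h import *
go([498,-140,190]);turn()
p=ctrl.get_image("wrist"); save(p,"w4.png")
q=ctrl.get_image("top"); save(q,"t4.png")
for n in (p,q):
  for r in ctrl.spot_point(n,"wedge_top")[:3]: print(round(r["score"],2),w(n,r["position"]).round(1))
E
```

```text
t: 8.5
ee_pos: [484.0, -41.1, 177.7]
orientation: [3.136, 0.006, -0.038]
ft_force: [0.4, -0.1, -1.4]
width: 27.3
t 8.5 pos [484.  -41.1 177.7] toolx ang 0.004 z [-0.024 -0.005 -1.   ] q [-0.1   0.31  1.96 -0.01  0.9  -0.1 ] F [ 0.4 -0.1 -1.4] w 27.3
shift [ 13.3  99.  -12.2]
turn [0.005  0.0242 0.004 ]
0.49 [ 468.1 -257.7   91.5]
```

View pics/w4.png

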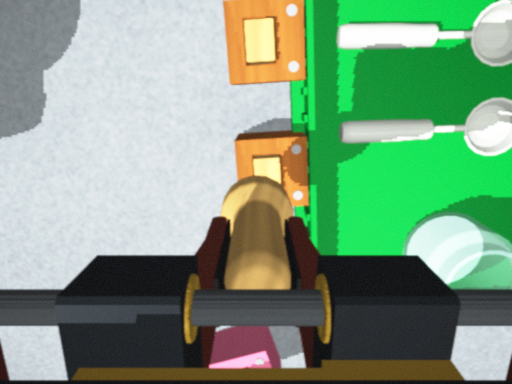

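View pics/t4.png

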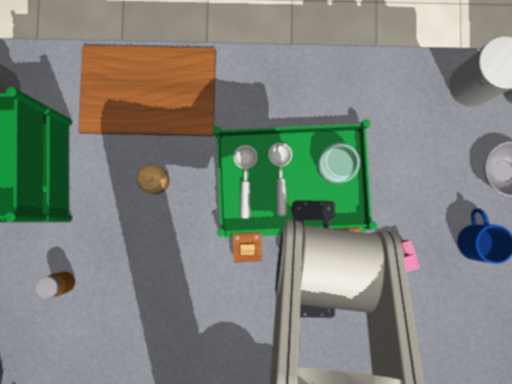

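Wrist view: wedge 1 (home) has its top at about (260,40), and wedge 2 is partly hidden at (268,168). I'll work out the row geometry and extrapolate to wedge 3.

Run:
```python
from h import *
p=ctrl.get_image("wrist"); q=ctrl.get_image("top"); s=ctrl.get_image("scene"); save(s,"s4.png")
def col(img,x0,y0,x1,y1,hue=(10,32),vmin=150,smin=60):
    im=cv2.cvtColor(img,cv2.COLOR_RGB2HSV)[y0:y1,x0:x1]
    return im
a=ray(p,(260,40.5),56); print("w1 wrist",a, "edge w2 top (267,155)",ray(p,(267.5,155),56), "corners b1", ray(p,(305,83),50),ray(p,(231,84),50),ray(p,(308,206),50),ray(p,(308,132),50),ray(p,(235,136),50))
t0=cv2.imread("pics/top0.png"); s0=cv2.imread("pics/scene0.png")
big=cv2.resize(t0[225:270,225:375],None,fx=5.3,fy=5.3,interpolation=cv2.INTER_CUBIC); cv2.imwrite("pics/t0z.png",big)
big=cv2.resize(s0[150:260,165:255],None,fx=5.4,fy=5.4,interpolation=cv2.INTER_CUBIC); cv2.imwrite("pics/s0z.png",big)
```

```text
w1 wrist [481.33244594  71.04846537  56.        ] edge w2 top (267,155) [488.35720554 -16.30876133  56.        ] corners b1 [517.17510587  40.72276449  50.        ] [458.43298038  39.54277469  50.        ] [524.44545159 -62.12204324  50.        ] [521.38289363   2.13920711  50.        ] [461.21365753  -1.79539646  50.        ]
```

View pics/t0z.png

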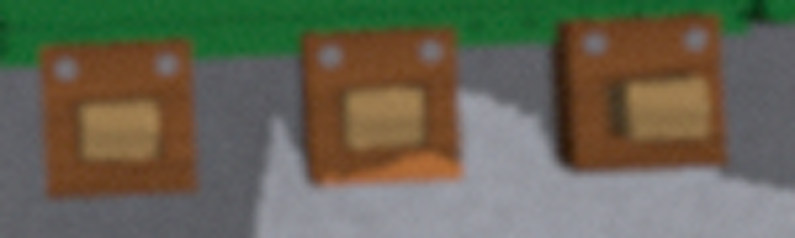

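View pics/s0z.png

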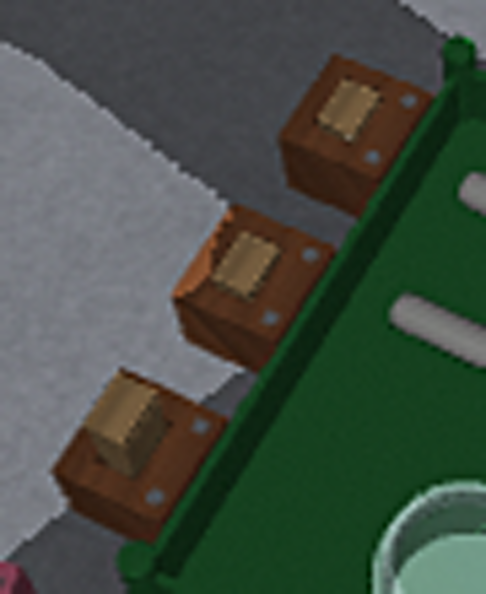

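In the zoomed top view the wedge tops are at (120,130), (385,118) and, raised, (668,109). In the zoomed scene view the raised wedge's top is at (123,408).

Run:
```python
from h import *
q=ctrl.get_image("top"); s=ctrl.get_image("scene")
T=lambda x,y:(225+x/5.3-.4,225+y/5.3-.4)
S=lambda x,y:(165+x/5.4-.4,150+y/5.4-.4)
for nm,pic,f,L in (("top",q,T,[(120,130),(385,118),(668,109)]),("sc",s,S,[(349,109),(246,264),(123,408)])):
    P=[ray(pic,f(*a),z) for a,z in zip(L,(56,56,85))]
    print(nm,[x.round(1) for x in P], "extrap",(P[1]*2-P[0]).round(1))
go([0,0,0])
```

```text
top [array([483.8,  67.7,  56. ]), array([490.7, -36.4,  56. ]), array([ 498.1, -141.4,   85. ])] extrap [ 497.7 -140.5   56. ]
sc [array([486.3,  64.4,  56. ]), array([492.8, -39.5,  56. ]), array([ 499.9, -142.2,   85. ])] extrap [ 499.3 -143.4   56. ]
t 8.95 pos [483.8 -38.3 178.9] toolx ang 0.008 z [-0.023 -0.005 -1.   ] q [-0.1   0.3   1.96 -0.01  0.9  -0.1 ] F [-0.1  0.1 -2. ] w 27.4
shift [-479.2  -43.   189.8]
```

```bash
python3 -m handwheel '[[[0.005,0.024,-0.003],[2,15,-5],0],[[0,0,0],[2,20,-5],0],[[0,0,0],[2,20,-2],0],[[0,0,0],[2,20,-2],0],[[0,0,0],[2,15,0],0],[[0,0,0],[2,9,0],0],[[0,0,0],[1,4,0],0],[[0,0,0],[0,0,0],0],[[0,0,0],[0,0,0],0],[[0,0,0],[0,0,0],0]]'
python3 - <<'E'
from h import *
go([498,-141,150]);turn()
E
```

```text
t: 9.78
ee_pos: [499.1, -139.8, 194.3]
orientation: [-3.141, -0.031, -0.005]
ft_force: [0.1, -0.2, -0.7]
width: 27.7
t 9.78 pos [ 499.1 -139.8  194.3] toolx ang 0.02 z [ 0.003  0.001 -1.   ] q [-0.3   0.32  1.9   0.    0.93 -0.32] F [ 0.1 -0.2 -0.7] w 27.7
shift [-1.2  1.2 44.3]
turn [-0.0009 -0.0032  0.02  ]
```

Run:
```python
from h import *
s=ctrl.get_image("scene"); 
cv2.imwrite("pics/s5.png",cv2.resize(cv2.cvtColor(s["pixels"],cv2.COLOR_RGB2BGR)[130:290,120:280],None,fx=3.7,fy=3.7))
for r in ctrl.spot_point(s,"pestle_center")[:2]: print(round(r["score"],2),w(s,r["position"]))
```

```text
0.86 [ 500.74902465 -143.56848516  176.52238971]
```

View pics/s5.png

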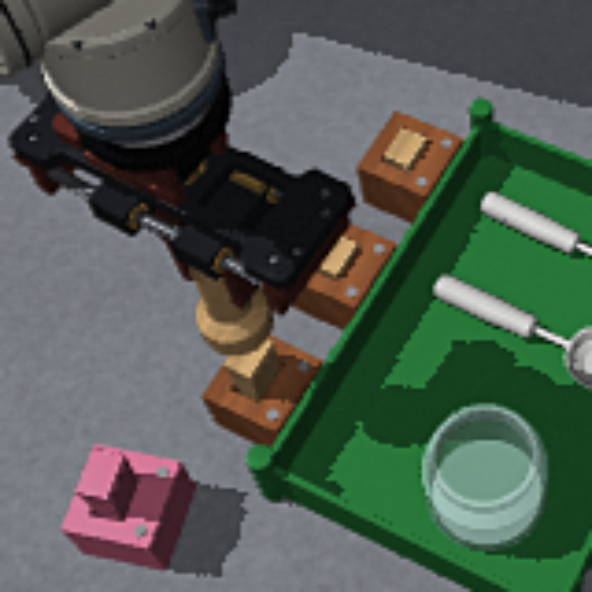

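The pestle hangs upright right above the raised wedge, with its foot at zoomed pixel (235,335) and the wedge at (250,370). I'll descend now.

```bash
python3 -m handwheel '[[[0,0,0.02],[-1,1,10],0],[[0,0,0],[0,0,10],0],[[0,0,0],[0,0,8],0],[[0,0,0],[0,0,8],0],[[0,0,0],[0,0,4],0],[[0,0,0],[0,0,4],0],[[0,0,0],[0,0,4],0],[[0,0,0],[0,0,4],0],[[0,0,0],[0,0,4],0],[[0,0,0],[0,0,0],0]]'
python3 - <<'E'
from h import *
go([498,-141,119.6]);turn()
E
```

```text
t: 10.72
ee_pos: [498.0, -139.2, 133.1]
orientation: [-3.14, -0.0, -0.003]
ft_force: [0.8, 0.5, -1.6]
width: 27.6
t 10.72 pos [ 498.  -139.2  133.1] toolx ang 0.0 z [ 0.002  0.001 -1.   ] q [-0.3   0.41  1.94  0.    0.8  -0.3 ] F [ 0.8  0.5 -1.6] w 27.6
shift [-0.   1.8 13.5]
turn [-0.0013 -0.0019  0.0002]
```

The wedge has probably started moving, since the foot is at about z 69. I'll keep pushing gently.

```bash
python3 -m handwheel '[[[0,0,0],[0,0,3],0],[[0,0,0],[0,0,3],0],[[0,0,0],[0,0,3],0],[[0,0,0],[0,0,2],0],[[0,0,0],[0,0,2],0],[[0,0,0],[0,0,2],0],[[0,0,0],[0,0,1],0],[[0,0,0],[0,0,1],0],[[0,0,0],[0,0,1],0],[[0,0,0],[0,0,1],0]]'
python3 - <<'E'
from h import *
go([498,-141,119.6]);turn()
E
```

```text
t: 11.55
ee_pos: [498.4, -139.5, 119.4]
orientation: [-3.14, 0.0, -0.002]
ft_force: [-4.6, 0.4, 15.4]
width: 27.3
t 11.55 pos [ 498.4 -139.5  119.4] toolx ang -0.0 z [ 0.001  0.002 -1.   ] q [-0.3   0.43  1.94  0.    0.77 -0.3 ] F [-4.6  0.4 15.4] w 27.3
shift [-0.4  1.5 -0.2]
turn [-0.0016 -0.0012 -0.0001]
```

```bash
python3 -m handwheel '[[[0,0,0],[0,0,1],0],[[0,0,0],[0,0,1.5],0],[[0,0,0],[0,0,1.5],0],[[0,0,0],[0,0,2],0],[[0,0,0],[0,0,2],0],[[0,0,0],[0,0,2],0],[[0,0,0],[0,0,2],0],[[0,0,0],[0,0,2],0],[[0,0,0],[0,0,2],0],[[0,0,0],[0,0,2],0]]'
python3 - <<'E'
from h import *
go([498,-141,119.6]);turn()
s=ctrl.get_image("scene"); 
cv2.imwrite("pics/s6.png",cv2.resize(cv2.cvtColor(s["pixels"],cv2.COLOR_RGB2BGR)[130:290,120:280],None,fx=3.7,fy=3.7))
E
```

```text
t: 12.38
ee_pos: [498.6, -139.6, 119.3]
orientation: [-3.14, 0.001, -0.002]
ft_force: [-8.5, 2.9, 27.0]
width: 27.4
t 12.38 pos [ 498.6 -139.6  119.3] toolx ang -0.0 z [ 0.001  0.001 -1.   ] q [-0.3   0.43  1.94  0.    0.77 -0.3 ] F [-8.5  2.9 27. ] w 27.4
shift [-0.6  1.4 -0.3]
turn [-0.0015 -0.0011 -0.0004]
```

View pics/s6.png

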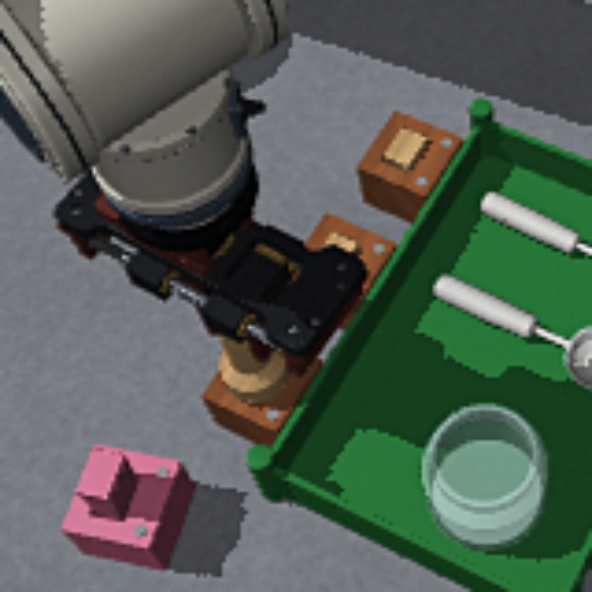

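The wedge is home: it didn't move under 27 N, and the foot sits at z≈56 on the block (pixel (250,385)). Next I'll lift about 30 mm and check the wedge from outside.

```bash
python3 -m handwheel '[[[0,0,0],[0,0,-4],0],[[0,0,0],[0,0,-6],0],[[0,0,0],[0,0,-8],0],[[0,0,0],[0,0,-8],0],[[0,0,0],[0,0,-6],0],[[0,0,0],[0,0,-4],0],[[0,0,0],[0,0,0],0],[[0,0,0],[0,0,0],0],[[0,0,0],[0,0,0],0],[[0,0,0],[0,0,0],0]]'
python3 - <<'E'
from h import *
go([498,-141,119.6]);turn()
s=ctrl.get_image("scene"); 
cv2.imwrite("pics/s7.png",cv2.resize(cv2.cvtColor(s["pixels"],cv2.COLOR_RGB2BGR)[130:290,120:280],None,fx=3.7,fy=3.7))
for r in ctrl.spot_point(s,"pestle_center")[:2]: print(round(r["score"],2),w(s,r["position"]))
E
```

```text
t: 13.27
ee_pos: [499.0, -139.8, 158.8]
orientation: [-3.141, 0.001, -0.004]
ft_force: [0.9, 0.7, -1.4]
width: 27.3
t 13.27 pos [ 499.  -139.8  158.8] toolx ang -0.0 z [ 0.003  0.001 -1.   ] q [-0.3   0.37  1.92  0.    0.85 -0.3 ] F [ 0.9  0.7 -1.4] w 27.3
shift [-1.1  1.2 39.2]
turn [-0.001  -0.0026 -0.0004]
0.52 [ 500.90876713 -142.9477938   142.29346591]
```

View pics/s7.png

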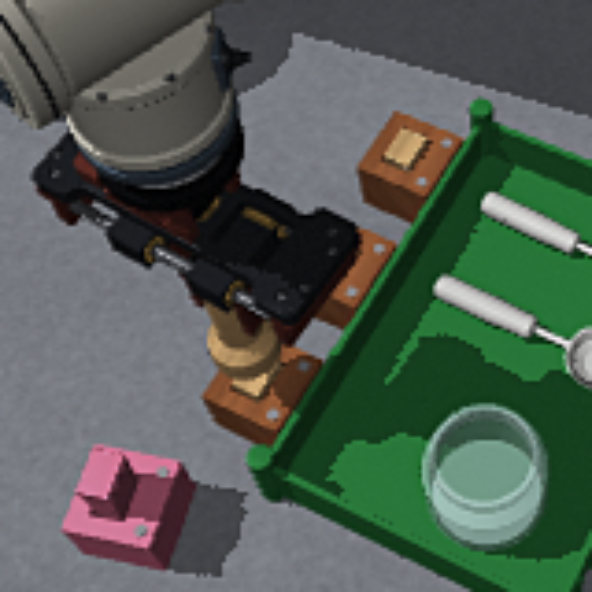

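The wedge is now flush like its neighbours (zoomed pixel (262,385)), and the foot is about 39 mm above it. I'll tap once more.

```bash
python3 -m handwheel '[[[0,0,0],[0,0,8],0],[[0,0,0],[0,0,8],0],[[0,0,0],[0,0,6],0],[[0,0,0],[0,0,5],0],[[0,0,0],[0,0,4],0],[[0,0,0],[0,0,3],0],[[0,0,0],[0,0,2],0],[[0,0,0],[0,0,2],0],[[0,0,0],[0,0,2],0],[[0,0,0],[0,0,2],0]]'
python3 - <<'E'
from h import *
go([498,-141,119.6]);turn()
E
```

```text
t: 14.2
ee_pos: [498.6, -139.9, 119.2]
orientation: [-3.14, -0.0, 0.002]
ft_force: [-7.6, 3.6, 24.4]
width: 27.2
t 14.2 pos [ 498.6 -139.9  119.2] toolx ang 0.0 z [-0.001  0.002 -1.   ] q [-0.3   0.43  1.94  0.    0.77 -0.3 ] F [-7.6  3.6 24.4] w 27.2
shift [-0.6  1.1 -0.4]
turn [-0.0015  0.0011  0.    ]
```

The tap read 24 N. I'll lift and carry the pestle back to bare counter near (430,230).

```bash
python3 -m handwheel '[[[0,0,0],[0,0,-6],0],[[0,0,0],[0,0,-12],0],[[0,0,0],[0,0,-15],0],[[0,0,0],[0,0,-15],0],[[0,0,0],[0,0,-10],0],[[0,0,0],[0,-10,0],0],[[0,0,0],[-3,-20,0],0],[[0,0,0],[-5,-27,0],0],[[0,0,0],[-5,-27,0],0],[[0,0,0],[-5,-27,0],0]]' | tail -5; python3 -m handwheel '[[[0,0,0],[-5,-27,0],0],[[0,0,0],[-5,-27,0],0],[[0,0,0],[-5,-27,0],0],[[0,0,0],[-5,-27,0],0],[[0,0,0],[-5,-27,0],0],[[0,0,0],[-5,-27,0],0],[[0,0,0],[-5,-20,0],0],[[0,0,0],[-5,-10,0],0],[[0,0,0],[0,-4,0],0],[[0,0,0],[0,0,0],0]]'
python3 - <<'E'
from h import *
go([430,225,64]);turn()
E
```

```text
t: 15.03
ee_pos: [481.6, -27.6, 179.4]
orientation: [-3.141, 0.013, -0.004]
ft_force: [1.4, -0.5, -1.3]
width: 27.2
t: 15.87
ee_pos: [433.1, 187.0, 173.1]
orientation: [-3.14, 0.005, 0.007]
ft_force: [0.1, 0.9, -1.6]
width: 27.6
t 15.87 pos [433.1 187.  173.1] toolx ang -0.003 z [-0.005  0.001 -1.   ] q [0.38 0.29 2.   0.   0.86 0.38] F [ 0.1  0.9 -1.6] w 27.6
shift [ -2.7 -37.9 109.1]
turn [-0.0011  0.0046 -0.003 ]
```

```bash
python3 -m handwheel '[[[-0.001,0.005,-0.003],[0,-15,5],0],[[0,0,0],[0,-15,10],0],[[0,0,0],[0,-8,15],0],[[0,0,0],[0,0,15],0],[[0,0,0],[0,0,15],0],[[0,0,0],[0,0,12],0],[[0,0,0],[0,0,8],0],[[0,0,0],[0,0,5],0],[[0,0,0],[0,0,3],0],[[0,0,0],[0,0,0],0]]'
python3 - <<'E'
from h import *
go([430,225,64]);turn()
E
```

```text
t: 16.7
ee_pos: [435.2, 222.5, 79.6]
orientation: [3.141, -0.008, 0.002]
ft_force: [-0.2, -0.6, -1.2]
width: 27.5
t 16.7 pos [435.2 222.5  79.6] toolx ang -0.005 z [ 0.001 -0.001 -1.   ] q [ 0.45  0.47  2.02 -0.    0.65  0.46] F [-0.2 -0.6 -1.2] w 27.5
shift [-5.2 -2.5 15.6]
turn [ 0.0007 -0.0015 -0.005 ]
```

```bash
python3 -m handwheel '[[[0,0,0],[0,0,4],0],[[0,0,0],[0,0,3],0],[[0,0,0],[0,0,2],0],[[0,0,0],[0,0,2],0],[[0,0,0],[0,0,1],0],[[0,0,0],[0,0,1],0],[[0,0,0],[0,0,1],0],[[0,0,0],[0,0,1],0],[[0,0,0],[0,0,1],0],[[0,0,0],[0,0,0.5],0]]'
python3 - <<'E'
from h import *
go([430,225,64]);turn()
E
```

```text
t: 17.53
ee_pos: [437.1, 223.1, 63.8]
orientation: [-3.14, 0.009, -0.009]
ft_force: [-0.1, 0.3, -0.9]
width: 27.4
t 17.53 pos [437.1 223.1  63.8] toolx ang -0.005 z [ 0.006  0.001 -1.   ] q [ 0.45  0.5   2.02 -0.    0.61  0.46] F [-0.1  0.3 -0.9] w 27.4
shift [-7.2 -1.9 -0.2]
turn [-0.0014 -0.0059 -0.0055]
```

```bash
python3 -m handwheel '[[[-0.001,-0.006,0],[0,0,0.5],0],[[0,0,0],[0,0,0.5],0],[[0,0,0],[0,0,0.5],0],[[0,0,0],[0,0,0.5],0],[[0,0,0],[0,0,0.5],0],[[0,0,0],[0,0,0.5],0],[[0,0,0],[0,0,0.5],0],[[0,0,0],[0,0,0.5],0],[[0,0,0],[0,0,0.5],0],[[0,0,0],[0,0,0.5],0]]'
python3 - <<'E'
from h import *
go([430,225,64]);turn()
E
```

```text
t: 18.37
ee_pos: [437.4, 223.1, 63.6]
orientation: [3.142, -0.008, -0.004]
ft_force: [-2.6, -1.6, 6.4]
width: 27.5
t 18.37 pos [437.4 223.1  63.6] toolx ang -0.005 z [-0.003 -0.    -1.   ] q [0.45 0.51 2.02 0.   0.62 0.45] F [-2.6 -1.6  6.4] w 27.5
shift [-7.4 -1.8 -0.4]
turn [ 0.      0.0026 -0.0051]
```

The foot is on the counter, with 6 N reaction and TCP height 63.6 as at the grasp. I'll release.

```bash
python3 -m handwheel '[[[0,0,0],[0,0,0],0.2],[[0,0,0],[0,0,0],0.5],[[0,0,0],[0,0,0],0.8],[[0,0,0],[0,0,0],1],[[0,0,0],[0,0,0],1],[[0,0,0],[0,0,0],1],[[0,0,0],[0,0,0],1],[[0,0,0],[0,0,0],1],[[0,0,0],[0,0,0],1],[[0,0,0],[0,0,0],1]]'
python3 - <<'E'
from h import *
go([437,223,64]);turn()
p=ctrl.get_image("wrist"); save(p,"w8.png")
E
```

```text
t: 19.2
ee_pos: [438.1, 223.5, 63.9]
orientation: [-3.141, 0.008, 0.003]
ft_force: [0.5, -0.4, 1.1]
width: 83.6
t 19.2 pos [438.1 223.5  63.9] toolx ang -0.005 z [-0.002  0.001 -1.   ] q [0.45 0.51 2.01 0.   0.62 0.45] F [ 0.5 -0.4  1.1] w 83.6
shift [-1.1  0.5 -0.1]
turn [-0.0005  0.0021 -0.0051]
```

View pics/w8.png

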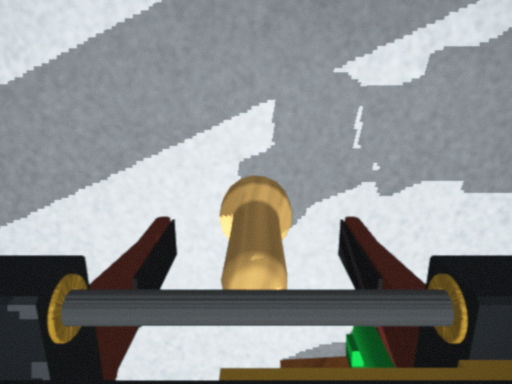

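The pestle stands free between the open jaws, with its foot at (256,212). I'll go up.

```bash
python3 -m handwheel '[[[0,0,0],[0,0,-6],1],[[0,0,0],[0,0,-12],1],[[0,0,0],[0,0,-18],1],[[0,0,0],[0,0,-25],1],[[0,0,0],[0,0,-25],1],[[0,0,0],[0,0,-25],1],[[0,0,0],[0,0,-20],1],[[0,0,0],[0,0,-10],1],[[0,0,0],[0,0,0],1],[[0,0,0],[0,0,0],1]]'
python3 - <<'E'
from h import *
go([437,223,200])
p=ctrl.get_image("top"); save(p,"t9.png")
s=ctrl.get_image("scene"); save(s,"s9.png")
for n in (p,s):
  for q in ("pestle_center","jar_center","wedge_top"):
    for r in ctrl.spot_point(n,q)[:3]: print(q,round(r["score"],2),w(n,r["position"]).round(1))
E
```

```text
t: 20.08
ee_pos: [437.3, 222.8, 214.1]
orientation: [3.141, -0.008, -0.005]
ft_force: [-0.2, 0.3, -1.0]
width: 87.9
t 20.08 pos [437.3 222.8 214.1] toolx ang -0.005 z [-0.003 -0.    -1.   ] q [0.45 0.25 1.93 0.   0.96 0.45] F [-0.2  0.3 -1. ] w 87.9
shift [-0.2 -0.2 14.1]
pestle_center 0.68 [441.2 220.6  54.3]
jar_center 0.61 [ 669.2 -119.8   44.2]
wedge_top 0.63 [ 498.2 -140.4   54.7]
pestle_center 0.65 [441.  215.8  46. ]
jar_center 0.62 [ 671.9 -123.    43.4]
wedge_top 0.68 [ 469.7 -255.    83.8]
wedge_top 0.43 [ 500.2 -141.7   53.1]
```

View pics/s9.png

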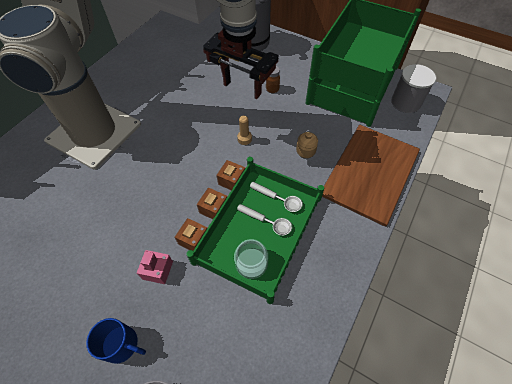

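View pics/t9.png

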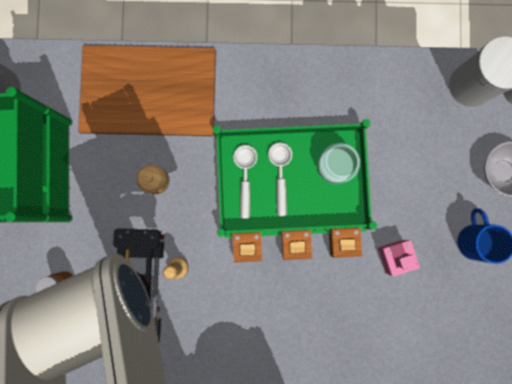

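The pestle stands upright (scene (244,130), top (176,268)). All three wedges are level (the driven one is at (347,244) in top), the jar is unmoved and the gripper is clear.

```bash
python3 -c "
from workcell import ctrl
print(ctrl.close_job())"
```

```text
the job is handed in; nothing more can be done
None
```

I drove the loose wedge (the right-hand block, not the pink one) home with the pestle's foot. I then lifted the pestle about 39 mm clear, tapped the wedge once more, and stood the pestle upright on bare counter near (438, 223) mm. The job was handed in at about 20 s of the 48 s allowed; no verdict was reported.

**Wedge:** it stopped moving at 27 N, and the second tap read 24 N. Its top was then found at z of about 53–55 mm (home is 56 mm), level with the other two in the pictures.

**Pestle:** it was released and stands upright, with its centre reported at 46–54 mm height. The gripper is well above it and touches nothing.

**Jar:** the networks put it within about 7 mm of where it started, mostly within their error, and it looks unmoved in the pictures.

**Disagreements:** the networks kept reporting the pink decoy as a wedge, which I ignored. The scene and top cameras differed by a few mm on the pestle's position and by about 8 mm on its height. The top camera's height reading, 54.3 mm, lies just above the 54 mm limit. I put that down to network error, because the foot touched the counter at the same tool height at which I had gripped it.

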